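# Shut and latch the battery case

### The arm

A 6-joint arm with a two-finger parallel gripper is mounted at the origin on the work surface. World frame = base frame: x ahead of the robot, y to its left, z up, the work surface at z = 0. Lengths are in m, angles in rad, forces in N, time in s.
With the tool pointing down it reaches from about 0.375 to 0.9 m from the base axis. Payload 3.1 kg.
Tool frame: the origin (TCP) lies at the centre of the arm's flange, where the gripper is bolted on; the fingertips stand 173 mm ahead of it and the grasp point (between the pads) lies 155 mm ahead of it; z points along the fingers, y is the line along which they close (so a half turn about z gives the same grasp; the last joint's range is limited). The gripper opens to 85 mm and grips with 20 to 120 N. Pads are 22 mm wide; open, the fingers measure 114 mm over their backs; the gripper's body (76 mm by 85 mm) begins 54 mm behind the grasp point. The pads swing forward as they close: fully open they stand 13 mm farther back than shut.
Start: joints at [-1.341, 0.527, 1.433, -0, 1.181, -0.178], TCP at [0.248, -0.574, 0.405] pointing down, gripper open.
Joint ranges: [-3.08, 3.08], [-0.75, 2.2], [0.22, 2.44], [-1.43, 4.57], [0, 2.65], [-2.85, 2.85]. Speed limits (rad/s): [2.79, 2.79, 3.14, 3.14, 3.14, 3.14].

### API

Orientations are given as a unit quaternion [x, y, z, w].
In Python, from station import * gives the robot as it stands.
- The arm moves only by the shell command python3 -m jog 'ROWS' [OPENING] [FORCE]. ROWS is a JSON object of lists of equal length, an entry for each row: "linear": the shift along the world's x, y, z in mm, a list of three; "turn": the turn about the world's z in units of 5 degrees (1.0 is 5 degrees). A call has 1 to 12 rows; each row shifts and turns the commanded pose from where the row before left it; what a row does not reach is not made up. A row lasts 1/8 s, in which the tool goes at most 62.5 mm and 10.7 degrees, less where a joint would pass 70% of its speed; a pose out of reach is approached as far as the arm can. A call is refused whole if a number of a shift passes 62.5 or a number of a turn 1, either way. A call with a gripper value outside its range is refused whole. OPENING is the opening, from 0 (shut) to 1 (fully open), set as the call begins (- or left out, the last holds). The fingers move at their own pace and stop on an object; FORCE is the grip in N (left out, the last holds). Time passes only in rows, so rows that do not move let the fingers close. It gives the time, the measured TCP pose, the force, the opening and the grip force at its end, in the units of the state.
- sense(): the state, without advancing time (a new reading comes with each control period).
- snapshot(name): name is "scene" or "top" or "wrist"; returns the picture (420x560x3 uint8, red, green, blue); there is no depth.
- get_calibration(name): a dict with "fx", "fy", "cx", "cy" (pixels), "world_to_cam" (4x4, takes a point from world to camera coordinates). Camera axes: x right, y down, z forward; pixel columns grow to the right and rows downward; lengths in m; the calibration is good to about 2 mm. The wrist camera is an equidistant fisheye: a pixel r from the principal point sees the ray r / f radians off the axis. A picture is of the moment at which its call begins: read the wrist's pose just before it. get_calibration takes no time and is no camera call; for the wrist camera it gives the pose at the moment of the call.
- sign_off(): hands the job in; it is judged then, once.
The state is a dict: "t": time; "q": joint angles; "qd": joint speeds; "tau": joint torques, N m; "tcp_pos": TCP position; "tool_rot": TCP orientation; "force": force on the tool from outside, world axes, zero at the start; "ft_torque": the same for the moment, N m; "finger_gap": opening from 0.0 (shut) to 1.0 (fully open); "gripper_force": force on a finger pad.
Only numpy, scipy, OpenCV 4.12 (cv2) and the standard library are available. Lean on these libraries where they do the work, as an engineer would, in place of code of your own. Each camera call takes 0.05 s, during which the arm holds its last target. There are 200 camera calls.

### The job

The two spare tool batteries are back in their foam: with your fingertips push the lid of the grey protective case down until it is shut, without slamming it, and only then press both of its front latches down flat against the case. Do not lift the case or shove it along the bench, leave the batteries in it, and leave the other things on the bench where they are.

Things in the scene. Friction and masses are not known exactly. Their poses are not given: they have to be found in the camera images.
- case: Grey hard case, 270 wide (y) x 246 deep (x), 124 high when shut, 2 to 3 kg, loose on the 3 mm mat. Origin: centre of its underside; x from its front (latch side, facing the robot) to its hinge side, y left, z up. Base 89 high; lid hinge axis along y at x 123, z 89. Shut, the lid's flat top is at z 124. A folded handle lies on the front between the latches, below z 68, out to x -139.
- lid (a joint): Lid angle in rad about the rear hinge: 0 shut, growing as its front edge rises, stop at 1.8. The hinge is stiff (0.75 N m friction): the lid stays where it is left and takes about 2 to 6 N near its front edge to push down. The latches hang on the lid's front and move with it.
- lid_front (a point): Point on the lid's outer (top) face, midway along its width and 30 mm in from its front edge: a good place to push. 216 mm from the hinge line along the lid, 35 mm out from the lid's rim plane. Its x, y, z axes are the lid's (z out of the top face).
- latch_left (a joint): Angle in rad of the left latch (case y = +75): 0 closed, hanging flat in front of the case; it grows as the latch's free end swings out and up, pi/2 = sticking straight out from the lid's front. Stop at 1.9. It stays where it is left (friction 0.12 N m, about 3 N near its end).
- latch_right (a joint): The same for the right latch (case y = -75).
- latch_left_pad (a point): Press point on the outer face of the left latch, a black flap 44 wide x 52 long x 8 thick with a small lip at its free end. 36 mm from the flap's hinge axis along the flap, 4 mm out of its mid-plane. Lid shut: hinge axis along case y at case x -133, z 105; the closed pad at x -137, z 69. Axes of the flap: -x out of the outer face, -z to the free end.
- latch_right_pad (a point): The same point on the right latch.
- pack_a: Yellow and black slide-on tool battery, 115 x 75 x 62 high, lying loose in the left foam pocket of the case (top 80 above the case's underside). Origin: centre of its underside. Leave it in.
- pack_b: The same kind of battery in the right foam pocket of the case. Leave it in.
- pack_out: A third such battery, 115 x 75 x 62 high, standing on the mat beside the case. Origin: centre of its underside. Leave it alone.
- spool: Solder spool with orange flanges, 62 diameter x 50 high, on the mat beside the case. Origin: centre of its underside. Leave it alone.
- iron: Pen soldering iron, 195 long x 19 high, lying on the mat behind the case. Origin: under its middle; x towards the tip. Leave it alone.
- meter: Yellow multimeter lying on its back, 175 x 85 x 52 high, at the left near edge. Origin: centre of its underside. Leave it alone.
- tin: Round tip-cleaner tin, 64 diameter x 37 high, at the right near edge. Origin: centre of its underside. Leave it alone.

How it is judged:
By the outcome, as a careful person would: the job done as asked, in the order asked, and still so for the second after the job is handed in, with the robot touching nothing.
It also fails if it takes over 58 s, if anything falls off the work surface, if the arm or the gripper's body presses on something with over 40 N, if the wrist force passes 120 N, or if a joint passes its speed limit or range.

## Working session

There is one attempt and no reset: what is moved stays moved. The work goes in short steps, Python scripts to look and compute and a shell command to move; the robot and the scene stay as the last step left them, time stands still between calls to the robot, and variables do not carry over. Pictures are saved under pics/ and viewed, at most 12 in all, crops included, and the job is handed in when it is done.

```bash
mkdir -p pics; ls
python3 - <<'E'
from station import *
import cv2,numpy as np
s=sense();print(s)
a=snapshot("scene");b=snapshot("top")
cv2.imwrite("pics/scene.png",a[:,:,::-1]);cv2.imwrite("pics/top.png",b[:,:,::-1])
for n in("scene","top"):
  c=get_calibration(n);print({k:np.round(v,4).tolist() for k,v in c.items()})
E
```

```text
pics
{'t': 0.0, 'q': array([-1.34150895e+00,  5.28472102e-01,  1.43391947e+00, -1.38841761e-05,
        1.18139991e+00, -1.78521184e-01]), 'qd': array([-2.07272554e-04, -3.25925287e-04, -1.76426380e-04,  9.14211445e-05,
       -1.13121205e-03,  1.22546352e-03]), 'tau': array([-6.96991674e-05, -4.42354739e+01, -1.78026295e+01, -1.22715810e-04,
        8.40824418e-03,  1.01403963e-06]), 'tcp_pos': array([ 0.2478065 , -0.57339217,  0.4037241 ]), 'tool_rot': array([ 9.79282322e-01,  2.02496729e-01, -3.43209583e-05, -1.09889685e-03]), 'force': array([-0.27281747, -0.5451017 , -0.46160125]), 'ft_torque': array([ 0.00360025, -0.03706611, -0.01527334]), 'gripper_force': 0.0, 'finger_gap': 1.0005938379430233}
{'fx': 410.6597, 'fy': 410.6597, 'cx': 282.6752, 'cy': 203.9225, 'world_to_cam': [[0.1785, -0.9839, 0.0, -0.0871], [-0.9344, -0.1695, -0.3132, 0.5117], [0.3082, 0.0559, -0.9497, 1.3149], [0.0, 0.0, 0.0, 1.0]]}
{'fx': 544.2896, 'fy': 544.2896, 'cx': 271.0301, 'cy': 208.6722, 'world_to_cam': [[0.0259, -0.9996, 0.0077, 0.0047], [-0.9929, -0.0266, -0.116, 0.5411], [0.1161, -0.0046, -0.9932, 1.4936], [0.0, 0.0, 0.0, 1.0]]}
```

View pics/scene.png

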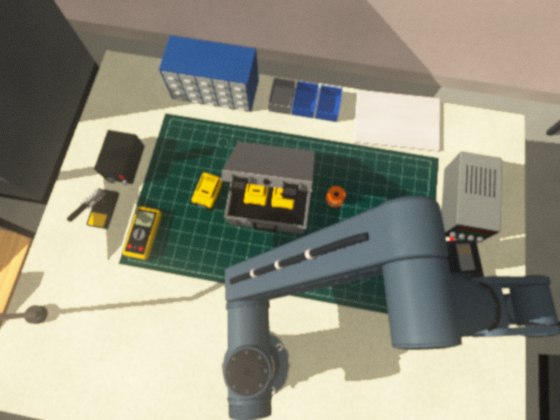

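View pics/top.png

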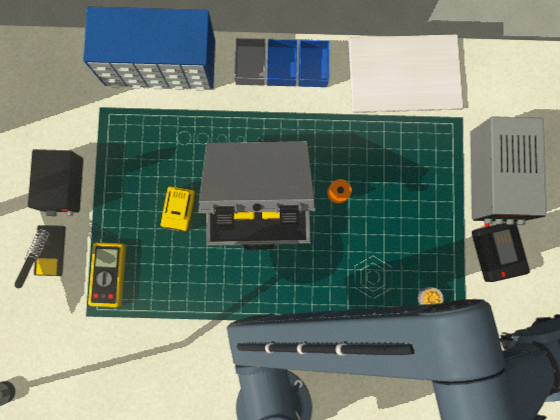

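Run:
```python
import cv2,numpy as np
a=cv2.imread("pics/scene.png")[135:265,190:350];b=cv2.imread("pics/top.png")[130:260,180:340]
a=cv2.resize(a,None,fx=5,fy=5,interpolation=3)[:,:];b=cv2.resize(b,None,fx=5,fy=5,interpolation=3)
cv2.imwrite("pics/cs.png",cv2.resize(np.hstack([a[:,:]]),(738,600)));cv2.imwrite("pics/ct.png",cv2.resize(b,(738,600)))
```

```text
(no output)
```

View pics/ct.png

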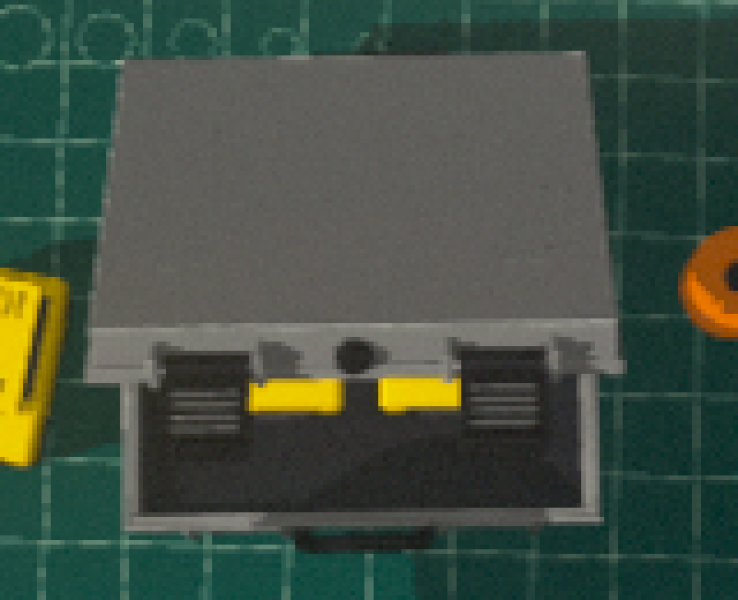

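View pics/cs.png

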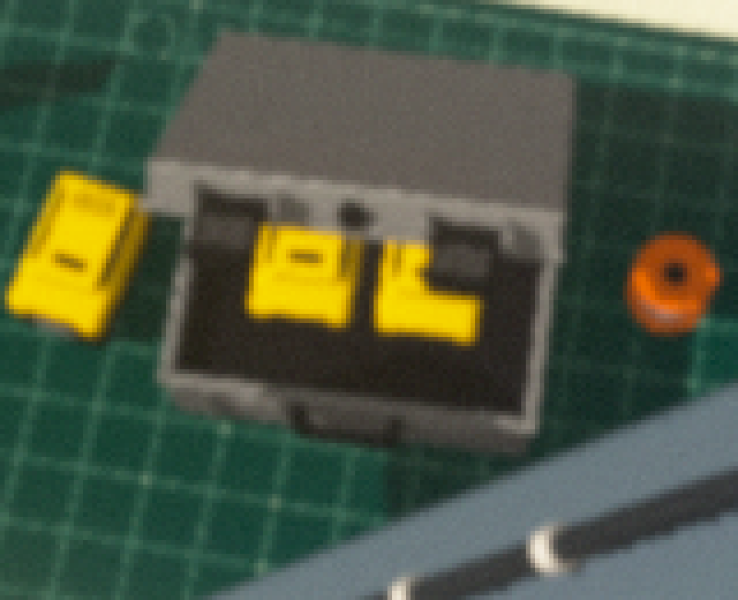

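```bash
cat > h.py <<'E'
from station import *
import numpy as np
def ray(n,p):
  c=get_calibration(n);T=np.array(c["world_to_cam"]);R=T[:3,:3];o=-R.T@T[:3,3]
  d=R.T@np.array([(p[0]-c["cx"])/c["fx"],(p[1]-c["cy"])/c["fy"],1]);return o,d/np.linalg.norm(d)
def plane(n,p,z): o,d=ray(n,p);return o+d*(z-o[2])/d[2]
def tri(ps):
  A=0;b=0;L=[]
  for n,p in ps:
    o,d=ray(n,p);M=np.eye(3)-np.outer(d,d);A=A+M;b=b+M@o;L.append((o,d))
  X=np.linalg.solve(A,b);return X,[np.linalg.norm(np.cross(X-o,d)) for o,d in L][0]
E
python3 - <<'E'
from h import *
np.set_printoptions(precision=4,suppress=True)
T=lambda x,y:("top",(180+x/4.6125,130+y/4.615)); S=lambda x,y:("scene",(190+x/4.6125,135+y/4.615))
for k,t,s in[("frontL",(92,328),(150,160)),("frontR",(616,319),(570,212)),("rearL",(122,60),(222,35)),("rearR",(586,53),(574,75)),
 ("latchLfree",(208,455),(225,250)),("latchRfree",(505,448),(460,285)),("rimL",(125,525),(160,383)),("rimR",(603,520),(530,435))]:
  print(k,*tri([T(*t),S(*s)]))
for p in[(125,528),(603,520)]:print(plane(*T(*p),.092))
for p in[(160,383),(530,435)]:print(plane(*S(*p),.092))
E
```

```text
frontL [0.5233 0.1858 0.2937] 0.0003837116834140065
frontR [ 0.5361 -0.0805  0.291 ] 0.0024495425726854926
rearL [0.7049 0.1978 0.1099] 7.817102140451325e-05
rearR [ 0.7127 -0.0712  0.1246] 0.0008633693763548851
latchLfree [0.4586 0.1207 0.3312] 0.001299441782945327
latchRfree [ 0.4667 -0.0233  0.3178] 0.0007863519521738107
rimL [0.4354 0.1886 0.0815] 0.00016130129925337545
rimR [ 0.4442 -0.0863  0.0881] 0.0033096613818885128
[0.4332 0.1872 0.092 ]
[ 0.4451 -0.0891  0.092 ]
[0.4326 0.1867 0.092 ]
[ 0.4421 -0.0831  0.092 ]
```

The lid is raised about 0.78 rad (front edge at top px ~(200,201)-(313,199)), and both latches stick straight out. The case is yawed about 2.5° and the space around it is free. I'll move above the lid with the fingers shut.

```bash
python3 -m jog '{"linear":[[22,44,30],[22,44,30],[22,44,30],[22,44,26],[22,44,0],[22,44,0],[22,44,0],[22,44,0],[22,44,0],[22,44,0],[22,44,0],[22,44,0]],"turn":[-0.35,-0.35,-0.35,-0.35,-0.35,-0.35,-0.35,-0.35,-0.35,-0.35,-0.35,-0.35]}' 0
python3 -m jog '{"linear":[[18,34,0],[18,34,0],[18,34,0],[0,0,0],[0,0,0]],"turn":[0,0,0,0,0]}'
python3 - <<'E'
from h import *
import cv2
print(get_calibration("wrist"))
w=snapshot("wrist");cv2.imwrite("pics/w1.png",w[:,:,::-1])
E
```

```text
t: 1.6
tcp_pos: [0.5123, -0.0441, 0.5204]
tool_rot: [1.0, 0.02, -0.0, -0.0]
force: [0.6, 0.0, 0.4]
finger_gap: 0.003
gripper_force: 0.0
t: 2.22
tcp_pos: [0.5656, 0.0561, 0.5202]
tool_rot: [1.0, 0.021, -0.001, 0.0]
force: [-0.3, -0.6, 0.4]
finger_gap: -0.0
gripper_force: 0.0
{'fx': 325.19226210127806, 'fy': 325.19226210127806, 'cx': 274.7314248345398, 'cy': 208.88590439642576, 'world_to_cam': array([[ 4.13232876e-02, -9.99145552e-01, -7.42540802e-04,
         3.33207708e-02],
       [-9.45530384e-01, -3.93459931e-02,  3.23147312e-01,
         4.57734169e-01],
       [-3.22900416e-01, -1.26514144e-02, -9.46348384e-01,
         6.73003333e-01],
       [ 0.00000000e+00,  0.00000000e+00,  0.00000000e+00,
         1.00000000e+00]])}
```

View pics/w1.png

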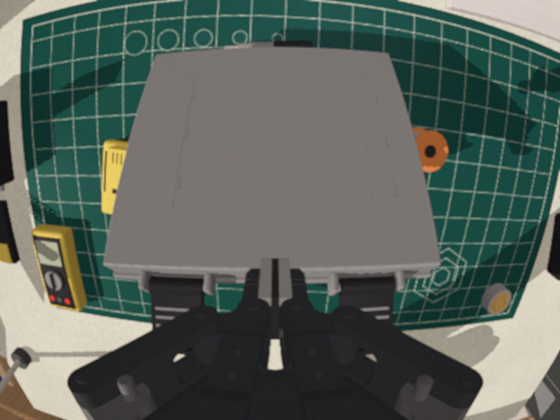

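The wrist view shows the fingertips (px ~(275,262)) centred over the lid near its front edge (row ~268), with the latches clear on either side. Next I'll compute the arc and lower to contact.

```bash
python3 -m jog '{"linear":[[0,0,-25],[0,0,-25],[0,0,-10],[0,0,-5],[0,0,-5],[0,0,-5],[0,0,-5],[0,0,0]],"turn":[0,0,0,0,0,0,0,0]}'
python3 - <<'E'
import numpy as np
th=np.array([.82,.78,.7,.6,.5,.4,.3,.2,.1,.05,0])
x=684.4-216*np.cos(th)+35*np.sin(th)+11;z=92+216*np.sin(th)+35*np.cos(th)+173
print(np.c_[th,x,z].round(2));print(np.diff(x).round(1),np.diff(z).round(1))
E
```

```text
t: 3.28
tcp_pos: [0.5658, 0.0564, 0.4403]
tool_rot: [1.0, 0.021, -0.0, -0.0]
force: [0.4, 0.1, 1.0]
finger_gap: -0.001
gripper_force: 0.0
[[8.2000e-01 5.7363e+02 4.4681e+02]
 [7.8000e-01 5.6646e+02 4.4179e+02]
 [7.0000e-01 5.5274e+02 4.3092e+02]
 [6.0000e-01 5.3689e+02 4.1585e+02]
 [5.0000e-01 5.2262e+02 3.9927e+02]
 [4.0000e-01 5.1008e+02 3.8135e+02]
 [3.0000e-01 4.9939e+02 3.6227e+02]
 [2.0000e-01 4.9066e+02 3.4221e+02]
 [1.0000e-01 4.8397e+02 3.2139e+02]
 [5.0000e-02 4.8142e+02 3.1075e+02]
 [0.0000e+00 4.7940e+02 3.0000e+02]]
[ -7.2 -13.7 -15.9 -14.3 -12.5 -10.7  -8.7  -6.7  -2.6  -2. ] [ -5.  -10.9 -15.1 -16.6 -17.9 -19.1 -20.1 -20.8 -10.6 -10.8]
```

```bash
python3 -m jog '{"linear":[[0,0,-3],[0,0,-3],[0,0,-3],[0,0,0]],"turn":[0,0,0,0]}'
python3 -m jog '{"linear":[[-5,0,-4],[-5,0,-4],[-5,0,-5],[-5,0,-5],[-5,0,-5]],"turn":[0,0,0,0,0]}'
```

```text
t: 3.78
tcp_pos: [0.566, 0.0563, 0.4317]
tool_rot: [1.0, 0.021, 0.0, 0.0]
force: [0.8, -0.2, 1.2]
finger_gap: -0.002
gripper_force: 0.2
t: 4.4
tcp_pos: [0.5404, 0.0563, 0.4083]
tool_rot: [1.0, 0.021, -0.0, -0.0]
force: [1.5, -1.9, 0.8]
finger_gap: 0.001
gripper_force: 0.7
```

```bash
python3 -m jog '{"linear":[[-4,0,-5],[-4,0,-5],[-4,0,-5],[-4,0,-6]],"turn":[0,0,0,0]}'
python3 - <<'E'
from h import *
import cv2
w=snapshot("wrist");s=snapshot("scene")[120:280,180:400]
o=np.vstack([w[150:420],]) 
o=np.zeros((600,560,3),np.uint8);o[:270]=w[150:420];o[270:]=0
s=cv2.resize(s,(440,320),interpolation=3);o[275:595,:440]=s
cv2.imwrite("pics/w2.png",o[:,:,::-1])
E
```

```text
t: 4.9
tcp_pos: [0.5245, 0.0563, 0.3874]
tool_rot: [1.0, 0.021, -0.0, -0.0]
force: [-0.8, -1.0, 1.9]
finger_gap: 0.003
gripper_force: 0.7
```

View pics/w2.png

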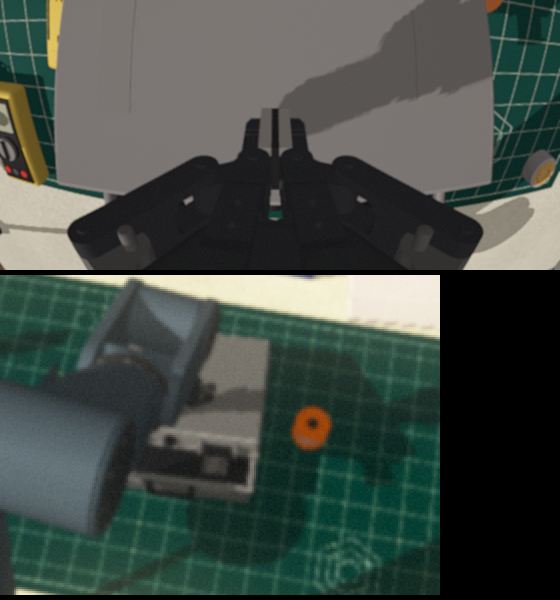

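The fingertips rest on the lid, with their shadow meeting them at about (275,110), and the lid is going down with them. I'll continue along the arc.

```bash
python3 -m jog '{"linear":[[-4,0,-5],[-4,0,-5],[-4,0,-5],[-4,0,-5],[-3,0,-5],[-3,0,-5],[-3,0,-5],[-3,0,-5],[-3,0,-5],[-2,0,-5],[-2,0,-5],[-2,0,-5]],"turn":[0,0,0,0,0,0,0,0,0,0,0,0]}'
python3 -m jog '{"linear":[[-1,0,-4],[-1,0,-4],[-1,0,-3],[0,0,-3]],"turn":[0,0,0,0]}'
```

```text
t: 6.5
tcp_pos: [0.4878, 0.0563, 0.3274]
tool_rot: [1.0, 0.021, 0.0, 0.0]
force: [-0.6, 0.3, 1.4]
finger_gap: -0.001
gripper_force: 0.3
t: 7.0
tcp_pos: [0.4847, 0.0563, 0.3135]
tool_rot: [1.0, 0.021, -0.0, -0.0]
force: [-0.8, 0.6, 0.3]
finger_gap: 0.005
gripper_force: 0.3
```

```bash
python3 -m jog '{"linear":[[0,0,-2],[0,0,-2],[0,0,-2],[0,0,-2],[0,0,-1],[0,0,0]],"turn":[0,0,0,0,0,0]}'
python3 -m jog '{"linear":[[0,0,-1],[0,0,-1],[0,0,-1],[0,0,0]],"turn":[0,0,0,0]}'
```

```text
t: 7.75
tcp_pos: [0.485, 0.0563, 0.3046]
tool_rot: [1.0, 0.021, 0.0, 0.0]
force: [0.8, 0.7, -0.1]
finger_gap: -0.001
gripper_force: 0.0
t: 8.25
tcp_pos: [0.4849, 0.0563, 0.3016]
tool_rot: [1.0, 0.021, 0.0, -0.0]
force: [-0.0, 0.4, -0.4]
finger_gap: -0.001
gripper_force: 0.0
```

```bash
python3 -m jog '{"linear":[[0,0,-1],[0,0,-1],[0,0,-1],[0,0,0]],"turn":[0,0,0,0]}'
python3 - <<'E'
from h import *
import cv2
w=snapshot("wrist");cv2.imwrite("pics/w3.png",w[:,:,::-1])
E
```

```text
t: 8.75
tcp_pos: [0.4848, 0.0563, 0.3004]
tool_rot: [1.0, 0.021, 0.0, 0.0]
force: [-3.2, -1.0, 15.2]
finger_gap: -0.002
gripper_force: 7.3
```

View pics/w3.png

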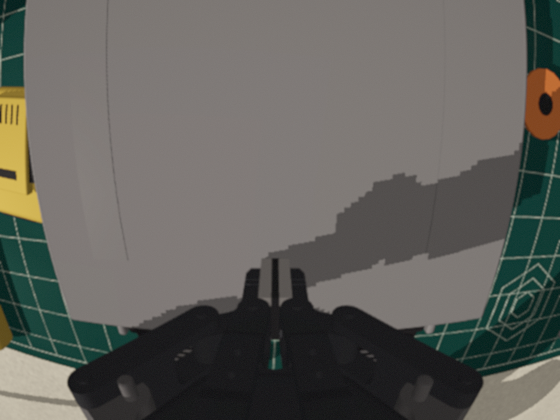

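The lid is flat and seated: a firm 15 N stop at the expected shut height. Next I'll lift off, back away and look at the latches.

```bash
python3 -m jog '{"linear":[[0,0,20],[0,0,40],[-25,17,20],[-30,17,0],[-30,17,0],[-30,17,0],[0,0,0]],"turn":[0,0,0,0,0,0,0]}'
python3 - <<'E'
from h import *
import cv2
w=snapshot("wrist");np.save("wc.npy",get_calibration("wrist"),allow_pickle=True)
t=snapshot("top")[130:270,170:350];t=cv2.resize(t,(720,560),interpolation=3)
cv2.imwrite("pics/w4.png",w[:,:,::-1]);cv2.imwrite("pics/t4.png",t[:,:,::-1])
E
```

```text
t: 9.68
tcp_pos: [0.3674, 0.1251, 0.3785]
tool_rot: [1.0, 0.022, -0.001, -0.0]
force: [0.0, 0.0, 0.3]
finger_gap: 0.0
gripper_force: 0.0
```

View pics/w4.png

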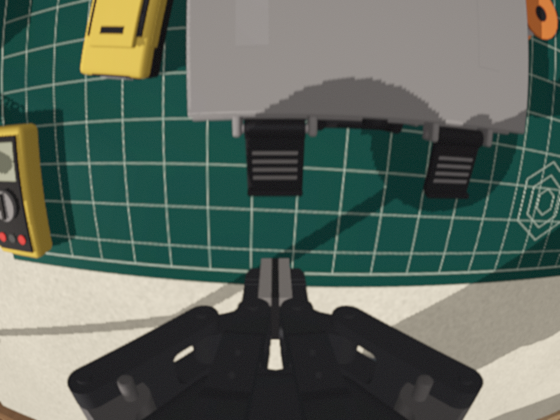

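```bash
cat >> h.py <<'E'
def fish(c,p,z):
  T=np.array(c["world_to_cam"]);R=T[:3,:3];o=-R.T@T[:3,3]
  u=np.array([p[0]-c["cx"],p[1]-c["cy"]]);r=np.hypot(*u);a=r/c["fx"]
  d=R.T@np.r_[u/r*np.sin(a),np.cos(a)];return o+d*(z-o[2])/d[2]
E
python3 - <<'E'
from h import *
c=np.load("wc.npy",allow_pickle=True).item()
for n,p,z in[("Lh",(275,120),.112),("Lf",(275,192),.112),("Rh",(458,130),.112),("Rf",(447,195),.112),("cL",(190,115),.127),("cR",(525,130),.127),("Tip",(275,262),.2055)]:print(n,fish(c,p,z).round(4))
E
```

```text
Lh [0.4398 0.128  0.112 ]
Lf [0.386  0.1257 0.112 ]
Rh [ 0.4457 -0.0188  0.112 ]
Rf [ 0.3909 -0.0176  0.112 ]
cL [0.443  0.1864 0.127 ]
cR [ 0.4563 -0.081   0.127 ]
Tip [0.3766 0.1253 0.2055]
```

View pics/t4.png

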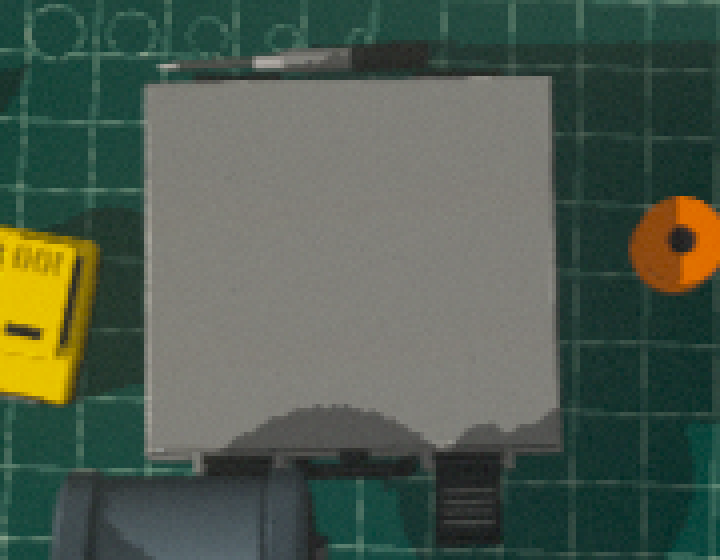

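Run:
```python
from h import *
for n,p,z in[("FL",(147,455),.127),("FR",(560,450),.127),("RL",(145,85),.127),("RR",(551,77),.127),("Rlatch free",(468,540),.112),("Rlatch hinge",(468,455),.115)]:
  print(n,plane("top",(170+p[0]/4,130+p[1]/4),z).round(4))
```

```text
FL [0.4332 0.1843 0.127 ]
FR [ 0.4435 -0.0845  0.127 ]
RL [0.6785 0.1954 0.127 ]
RR [ 0.6913 -0.0741  0.127 ]
Rlatch free [ 0.3838 -0.0263  0.112 ]
Rlatch hinge [ 0.4393 -0.025   0.115 ]
```

The lid is shut and square in the top view, with the same front line as before (x≈0.438), so the case has not moved. The iron is untouched and the right latch sticks out at (468,500). I'll swing the left latch down along its arc.

```bash
python3 -m jog '{"linear":[[11,0,-20],[0,0,-30],[0,0,-25],[0,0,-10],[0,0,-5],[0,0,-4],[0,0,-4],[1,0,-4],[0,0,0]],"turn":[0,0,0,0,0,0,0,0,0]}'
python3 -m jog '{"linear":[[1,0,-4],[1,0,-4],[2,0,-4],[2,0,-4],[3,0,-4],[3,0,-3],[3,0,-3],[3,0,-2],[3,0,-2],[0,0,0]],"turn":[0,0,0,0,0,0,0,0,0,0]}'
```

```text
t: 10.9
tcp_pos: [0.382, 0.1243, 0.2767]
tool_rot: [1.0, 0.021, 0.0, -0.0]
force: [0.1, 0.2, -0.7]
finger_gap: -0.003
gripper_force: 0.0
t: 12.15
tcp_pos: [0.4031, 0.1242, 0.2465]
tool_rot: [1.0, 0.021, -0.0, 0.0]
force: [-1.8, 0.5, -0.2]
finger_gap: -0.003
gripper_force: 1.2
```

```bash
python3 -m jog '{"linear":[[2,0,0],[2,0,0],[1,0,0],[1,0,0],[0,0,0]],"turn":[0,0,0,0,0]}'
python3 -m jog '{"linear":[[1,0,0],[1,0,0],[0,0,0]],"turn":[0,0,0]}'
```

```text
t: 12.78
tcp_pos: [0.4089, 0.1242, 0.2467]
tool_rot: [1.0, 0.021, -0.0, 0.0]
force: [-4.1, -1.9, -2.2]
finger_gap: -0.0
gripper_force: 2.0
t: 13.15
tcp_pos: [0.411, 0.1243, 0.2467]
tool_rot: [1.0, 0.021, 0.0, -0.0]
force: [-4.4, 0.1, -2.5]
finger_gap: -0.001
gripper_force: 2.0
```

```bash
python3 -m jog '{"linear":[[1,0,0],[0,0,0]],"turn":[0,0]}'
python3 -m jog '{"linear":[[1,0,0],[0,0,0]],"turn":[0,0]}'
```

```text
t: 13.4
tcp_pos: [0.4117, 0.1243, 0.2467]
tool_rot: [1.0, 0.021, -0.0, -0.0]
force: [-5.3, -0.1, -2.4]
finger_gap: 0.002
gripper_force: 2.4
t: 13.65
tcp_pos: [0.412, 0.1243, 0.2467]
tool_rot: [1.0, 0.021, -0.001, 0.0]
force: [-6.1, 1.0, -0.1]
finger_gap: -0.002
gripper_force: 3.1
```

```bash
python3 -m jog '{"linear":[[0.7,0,0],[0,0,0],[0,0,0]],"turn":[0,0,0]}'
python3 -m jog '{"linear":[[-10,0,0],[-40,0,0],[-20,0,30],[5,-45,50],[5,-55,50],[5,-48,0],[0,0,0]],"turn":[0,0,0,0,0,0,0]}'
python3 - <<'E'
from h import *
import cv2
w=snapshot("wrist")[:230];t=snapshot("top")[140:250,180:330];t=cv2.resize(t,(488,358),interpolation=3)
o=np.zeros((598,560,3),np.uint8);o[:230]=w;o[235:593,:488]=t
cv2.imwrite("pics/w5.png",o[:,:,::-1])
E
```

```text
t: 14.02
tcp_pos: [0.4122, 0.1243, 0.2467]
tool_rot: [1.0, 0.021, -0.002, 0.0]
force: [-6.7, -0.2, -1.2]
finger_gap: 0.002
gripper_force: 3.6
t: 14.9
tcp_pos: [0.36, -0.0149, 0.3668]
tool_rot: [1.0, 0.017, 0.005, 0.002]
force: [1.0, -0.0, -1.0]
finger_gap: 0.002
gripper_force: 0.0
```

View pics/w5.png

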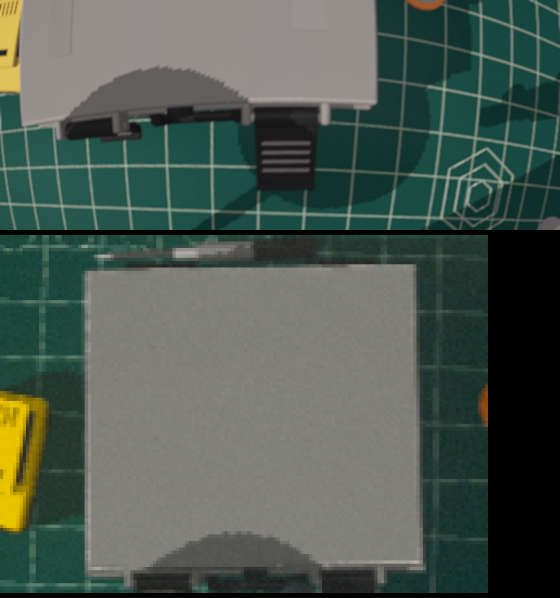

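The left latch hangs down against the front (125,130) and the right one sticks out at (285,150). The case outline is unchanged in the top view. Now the right latch.

```bash
python3 -m jog '{"linear":[[30,-2,0],[0,0,0],[0,0,0]],"turn":[0,0,0]}'
```

```text
t: 15.38
tcp_pos: [0.3866, -0.0124, 0.3645]
tool_rot: [1.0, 0.022, -0.001, -0.0]
force: [-0.7, 0.4, -0.1]
finger_gap: -0.002
gripper_force: 0.0
```

```bash
python3 -m jog '{"linear":[[2,-13,-20],[0,0,-30],[0,0,-20],[0,0,-8],[0,0,-4],[0,0,-4],[0,0,-4],[0,0,0]],"turn":[0,0,0,0,0,0,0,0]}'
python3 -m jog '{"linear":[[1,0,-4],[1,0,-4],[1,0,-4],[2,0,-4],[2,0,-4],[2,0,-3],[2,0,-3],[2,0,-2],[2,0,0],[0,0,0]],"turn":[0,0,0,0,0,0,0,0,0,0]}'
```

```text
t: 16.38
tcp_pos: [0.3896, -0.0266, 0.2751]
tool_rot: [1.0, 0.021, 0.0, 0.0]
force: [0.1, -0.2, 0.4]
finger_gap: 0.001
gripper_force: 0.2
t: 17.62
tcp_pos: [0.4036, -0.0263, 0.2466]
tool_rot: [1.0, 0.021, -0.002, -0.001]
force: [-3.4, -1.5, 0.1]
finger_gap: 0.003
gripper_force: 1.4
```

```bash
python3 -m jog '{"linear":[[2,0,0],[2,0,0],[2,0,0],[2,0,0],[2,0,0],[1,0,0],[1,0,0],[0,0,0]],"turn":[0,0,0,0,0,0,0,0]}'
python3 -m jog '{"linear":[[1,0,0],[1,0,0],[0,0,0]],"turn":[0,0,0]}'
```

```text
t: 18.62
tcp_pos: [0.4165, -0.0266, 0.247]
tool_rot: [1.0, 0.021, 0.0, 0.0]
force: [-4.3, -0.0, -2.2]
finger_gap: 0.003
gripper_force: 1.9
t: 19.0
tcp_pos: [0.4184, -0.0265, 0.2469]
tool_rot: [1.0, 0.021, -0.0, -0.0]
force: [-5.5, 0.4, -3.3]
finger_gap: 0.002
gripper_force: 2.3
```

```bash
python3 -m jog '{"linear":[[1,0,0],[0,0,0]],"turn":[0,0]}'
python3 -m jog '{"linear":[[0.7,0,0],[0,0,0],[0,0,0]],"turn":[0,0,0]}'
```

```text
t: 19.25
tcp_pos: [0.4187, -0.0265, 0.2469]
tool_rot: [1.0, 0.021, -0.001, -0.0]
force: [-6.8, -1.8, -1.0]
finger_gap: -0.001
gripper_force: 3.4
t: 19.62
tcp_pos: [0.4189, -0.0265, 0.2469]
tool_rot: [1.0, 0.021, -0.002, -0.0]
force: [-7.8, -2.2, -0.4]
finger_gap: -0.003
gripper_force: 4.1
```

Same firm stop, at the predicted place. I'll back away and check once more.

```bash
python3 -m jog '{"linear":[[-10,0,0],[-30,0,0],[0,0,50],[0,0,50],[0,20,40],[0,60,0],[0,0,0],[0,0,0]],"turn":[0,0,0,0,0,0,0,0]}'
python3 - <<'E'
from h import *
import cv2
w=snapshot("wrist")[30:230];t=snapshot("top")[135:255,160:350];t=cv2.resize(t,(608,384),interpolation=3)
w=cv2.resize(w[60:170,80:480],(800,220),interpolation=3)
c=get_calibration("wrist");print(sense()["tcp_pos"])
o=np.zeros((600,800,3),np.uint8);o[:220]=w;o[216:600,:608]=t
cv2.imwrite("pics/w6.png",o[:,:,::-1])
E
```

```text
t: 20.62
tcp_pos: [0.3809, 0.0534, 0.3876]
tool_rot: [1.0, 0.021, 0.002, 0.0]
force: [0.0, 0.9, 0.2]
finger_gap: -0.001
gripper_force: 0.0
[0.38079377 0.05251453 0.3870577 ]
```

View pics/w6.png

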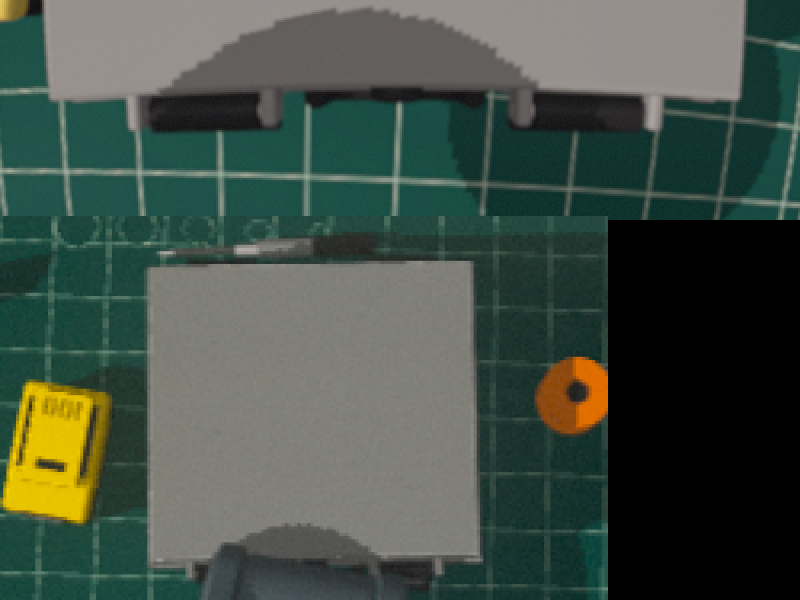

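Both latches now lie flat and look alike ((215,112) and (590,112)). The lid is shut, the case and its neighbours are unmoved, and the robot is clear.

```bash
python3 -c "
from station import *
print(sign_off())"
```

```text
the job is handed in; nothing more can be done
None
```

The lid was pushed gently shut, then both latches were pressed flat against the case; the last pictures show the case and the neighbouring items in view unmoved, and the job was handed in at about 21 s of the 58 s allowed.

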